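# Nest the saucepans on the trivet

### The arm

A 7-joint arm with a two-finger parallel gripper is mounted at the origin on the work surface. World frame = base frame: x ahead of the robot, y to its left, z up, the work surface at z = 0. Lengths are in m, angles in rad, forces in N, time in s.
With the tool pointing down it reaches from about 0.4 to 0.85 m from the base axis. Payload 10.4 kg.
Tool frame: the origin (TCP) lies between the finger pads; the fingertips stand 11 mm ahead of it and the grasp point (between the pads) lies 8 mm behind it; x points along the fingers, y is the direction in which the jaws open and shut, and the axes are right-handed (so a half turn about x gives the same grasp; the last joint's range is limited). The gripper opens to 87 mm and grips with 3 to 60 N. Pads are 19 mm wide; open, the fingers measure 117 mm over their backs; the gripper's body (75 mm by 190 mm) begins 51 mm behind the grasp point.
Start: joints at [1.173, 0.332, -0.065, 1.46, 0.022, 1.35, -0.088], TCP at [0.229, -0.582, 0.234] pointing down, gripper open.
Joint ranges: [-2.6, 2.6], [-0.5, 2.12], [-1.47, 1.34], [0.16, 2.42], [-1.27, 4.41], [0.06, 2.06], [-2.6, 2.6]. Speed limits (rad/s): [2.22, 2.22, 2.79, 2.79, 3.14, 3.14, 3.14].

### API

Orientations are given as a unit quaternion [x, y, z, w].
In Python, from bench import r, cams, ticket gives the robot as it stands. The module is installed in compiled form; this text tells all that it offers.
- The arm moves only by the tool drive_tool, never from a script. Its argument "moves" is text: rows parted by semicolons, each of 5 numbers parted by spaces: the shift along the world's x, y, z in m, then the turn about the world's z in degrees, then the closure, from 0 (fully open) to 1 (shut). In form: x y z twist grip; .... A call has 1 to 20 rows; each row shifts and turns the commanded pose from where the row before left it; what a row does not reach is not made up. A row lasts 1/8 s, in which the tool goes at most 62.5 mm and 10.7 degrees, less where a joint would pass 70% of its speed; a pose out of reach is approached as far as the arm can. A call is refused whole if a number of a shift passes 0.0625 or a number of a turn 10.7, either way. A call with a gripper value outside its range is refused whole. The fingers move at their own pace and stop on an object; "newtons" is the grip in N (left out, the last holds). Time passes only in rows, so rows that do not move let the fingers close. It gives the time, the measured TCP pose, the force and the opening at its end, in the units of the state.
- r.read_state(): the state, without advancing time (a new reading comes with each control period).
- cams.camera(name): name is "scene" or "top" or "wrist"; returns a dict with "color" (400x640x3 uint8, red, green, blue), "fx", "fy", "cx", "cy" (pixels), "extrinsics" (4x4, takes a point from camera to world coordinates). Camera axes: x right, y down, z forward; pixel columns grow to the right and rows downward; lengths in m; the calibration is good to about 2 mm. A picture is of the moment at which its call begins. There is no depth.
- ticket.close_job(): hands the job in, once; it reports no verdict.
The state is a dict: "time": time; "joint_positions": joint angles; "joint_vel": joint speeds; "joint_torque": joint torques, N m; "ee_pos": TCP position; "eef_rot": TCP orientation; "ft_force": force on the tool from outside, world axes, zero at the start; "torque": the same for the moment, N m; "width": finger opening in m.
Only numpy, scipy, OpenCV 4.12 (cv2) and the standard library are available. Lean on these libraries where they do the work, as an engineer would, in place of code of your own. Each camera call takes 0.05 s, during which the arm holds its last target.

### The job

Tidy the three saucepans into one nest on the round trivet: stand the widest pan upright with its whole base on the trivet, then lower the middle one fully down inside it, then the narrowest fully down inside that, in this order. Set each pan down and let go of it before taking the next, lower them rather than drop them, and leave everything else on the countertop where it is.

Things in the scene. Friction and masses are not known exactly. Their poses are not given: they have to be found in the camera images.
- trivet: round mint green hard silicone trivet, 144 mm across, 8 mm thick, fixed on the countertop. Origin: centre of its underside, on the countertop; z up
- pan_wide: Widest, shallowest of three aluminium saucepans with a black handle, open top up. Outside 120 mm across at the rim, 110 at the underside, 44 mm high, wall 3, floor 4 mm, 198 mm long with handle, about 150 g. Origin: centre of underside; z up, x along the handle. Handle: level bar 14 mm wide (y), 12 high, middle line at z 52, from x 72 to 138 mm, a short strap joins it to the rim
- pan_wide_grip (a point): place to pinch this pan's handle bar from above, fingers closing across it (along the pan's y): on its middle line, 94 mm from the pan's axis, 52 mm above its underside. Axes as the pan
- pan_middle: Middle of three aluminium saucepans with a black handle, open top up. Outside 102 mm across at the rim, 92 at the underside, 56 mm high, wall 3, floor 4 mm, 180 mm long with handle, about 120 g. Origin: centre of underside; z up, x along the handle. Handle: level bar 14 mm wide (y), 12 high, middle line at z 64, from x 63 to 129 mm, a short strap joins it to the rim
- pan_middle_grip (a point): place to pinch this pan's handle bar from above, fingers closing across it (along the pan's y): on its middle line, 85 mm from the pan's axis, 64 mm above its underside. Axes as the pan. Seated in the next larger pan, a pan's underside is 4 mm above the larger one's, with 6 mm play all round at the bottom
- pan_narrow: Narrowest, deepest of three aluminium saucepans with a black handle, open top up. Outside 84 mm across at the rim, 74 at the underside, 68 mm high, wall 3, floor 4 mm, 162 mm long with handle, about 100 g. Origin: centre of underside; z up, x along the handle. Handle: level bar 14 mm wide (y), 12 high, middle line at z 76, from x 54 to 120 mm, a short strap joins it to the rim
- pan_narrow_grip (a point): place to pinch this pan's handle bar from above, fingers closing across it (along the pan's y): on its middle line, 76 mm from the pan's axis, 76 mm above its underside. Axes as the pan. Nested handles may point any way, all clear the rims below; 40 degrees or more apart leaves room for fingers
- spice_jar: glass spice jar with twist cap, 48 mm across, 92 mm high. A bystander: leave it where it is. Origin: centre of its underside
- tape_dispenser: heavy cast-aluminium tape dispenser, about 150 x 62 mm, 85 mm high. A bystander: leave it where it is. Origin: centre of its underside
- marker_a: dry-erase marker lying flat, 134 mm long, 16 mm thick, long axis x. A bystander: leave it where it is. Origin: centre of its underside
- marker_b: dry-erase marker lying flat, 134 mm long, 16 mm thick, long axis x. A bystander: leave it where it is. Origin: centre of its underside
- marker_c: dry-erase marker lying flat, 134 mm long, 16 mm thick, long axis x. A bystander: leave it where it is. Origin: centre of its underside
- clamp: red plastic spring clamp lying flat, about 120 x 40 mm, 22 mm high. A bystander: leave it where it is. Origin: centre of its underside
- mug: white mug, 80 mm across, 92 mm high, handle towards its own +y. A bystander: leave it where it is. Origin: centre of its underside
There are look-alikes about, which are no part of the job. What is shaped like the pan_middle but blue, purple or turquoise is not meant.

How it is judged:
On the way, in this order (a step that is already met when the one before it is completed fails the run):
1. the widest pan stands upright on the trivet and is let go (horizontal distance between pan_wide and trivet below 0.022 m and z of pan_wide in the frame of trivet between 0.005 and 0.011 m and angle between pan_wide's own z axis and vertical below 0.06 rad and contact force between the fingers and pan_wide below 0.1 N), for 0.2 s.
2. with the widest pan on the trivet, the middle pan is fully down inside it and let go (horizontal distance between pan_wide and trivet below 0.022 m and z of pan_wide in the frame of trivet between 0.005 and 0.011 m and angle between each of pan_wide, pan_middle's own z axis and vertical below 0.06 rad and horizontal distance between pan_middle and pan_wide below 0.011 m and z of pan_middle in the frame of pan_wide between 0.001 and 0.008 m and contact force between the fingers and pan_middle below 0.1 N), for 0.2 s.
3. with those two in place, the narrowest pan is fully down inside the middle one (horizontal distance between pan_wide and trivet below 0.022 m and z of pan_wide in the frame of trivet between 0.005 and 0.011 m and angle between each of pan_wide, pan_middle, pan_narrow's own z axis and vertical below 0.06 rad and horizontal distance between pan_middle and pan_wide below 0.011 m and z of pan_middle in the frame of pan_wide between 0.001 and 0.008 m and horizontal distance between pan_narrow and pan_middle below 0.011 m and z of pan_narrow in the frame of pan_middle between 0.001 and 0.008 m), for 0.1 s.
At the end, for the whole second after the job is handed in: Widest pan on the trivet (axis within 22 mm of its centre, underside within 3 mm of its top face), middle pan seated in it, narrowest in the middle one (axes within 11 mm, underside at most 8 mm above the larger one's underside), all level within 0.06 rad and at rest (all of step 3 and linear speed of each of pan_wide, pan_middle, pan_narrow below 0.02 m/s); the robot touches nothing.
It fails at once if a bystander is shifted by more than 25 mm (distance of any of spice_jar, tape_dispenser, marker_a, marker_b, marker_c, clamp, mug from where it was at the start of the episode above 0.025 m).
It fails at once if a pan is dropped: falling free of the fingers faster than 0.75 m/s (a fall of about 3 cm) ((contact force between the fingers and pan_wide below 0.1 N and linear speed of pan_wide above 0.75 m/s) or (contact force between the fingers and pan_middle below 0.1 N and linear speed of pan_middle above 0.75 m/s) or (contact force between the fingers and pan_narrow below 0.1 N and linear speed of pan_narrow above 0.75 m/s)).
It also fails if it takes over 72 s, if anything falls off the work surface, if the arm or the gripper's body presses on something with over 40 N, if the wrist force passes 120 N, or if a joint passes its speed limit or range.

## Working session

There is one attempt and no reset: what is moved stays moved. The work goes in short steps, Python scripts to look and compute and a tool call to move; the robot and the scene stay as the last step left them, time stands still between calls to the robot, and variables do not carry over. Pictures are saved under pics/ and viewed, and the job is handed in when it is done.

Besides the shell and the picture viewer there is one more tool, called as name(argument=value, ...), one argument or row to a line, values as JSON. drive_tool: Moves the arm, as the interface text tells. Its arguments: {"type":"object","properties":{"moves":{"type":"string"},"newtons":{"type":"number"}},"required":["moves"]}

```bash
mkdir -p pics
cat > h.py <<'E'
import numpy as np, cv2
from bench import r,cams,ticket
def snap(n,f):
    d=cams.camera(n); cv2.imwrite('pics/'+f,d['color'][:,:,::-1]); np.savez('pics/'+f+'.npz',**{k:d[k] for k in d}); return d
def ray(d,u,v,z):
    E=np.array(d['extrinsics']); p=E[:3,:3]@np.array([(u-d['cx'])/d['fx'],(v-d['cy'])/d['fy'],1.]); o=E[:3,3]
    return o+p*(z-o[2])/p[2]
def proj(d,P):
    E=np.array(d['extrinsics']); q=E[:3,:3].T@(np.array(P)-E[:3,3]); return q[0]/q[2]*d['fx']+d['cx'],q[1]/q[2]*d['fy']+d['cy']
E
python3 - <<'E'
from h import *
for n in('top','scene','wrist'):
    d=snap(n,n+'0.png'); print(n,d['fx'],np.round(d['extrinsics'],3).tolist())
s=r.read_state();print(s)
E
```

```text
top 412.1414750948283 [[0.028, -0.998, 0.054, 0.441], [-1.0, -0.028, 0.012, -0.082], [-0.011, -0.054, -0.998, 1.168], [0.0, 0.0, 0.0, 1.0]]
scene 393.0593686337858 [[-0.765, 0.439, -0.47, 1.02], [0.643, 0.51, -0.571, 0.584], [-0.011, -0.739, -0.673, 0.825], [0.0, 0.0, 0.0, 1.0]]
wrist 278.0821981311538 [[0.365, -0.898, -0.244, 0.295], [-0.931, -0.353, -0.095, -0.556], [-0.0, 0.262, -0.965, 0.385], [0.0, 0.0, 0.0, 1.0]]
{'time': 0.15, 'joint_positions': array([ 1.17339734,  0.33270583, -0.06470181,  1.46071783,  0.02159869,
        1.3498806 , -0.08851529]), 'joint_vel': array([ 0.00127695, -0.00068738, -0.00043919, -0.00048084, -0.00052363,
        0.00044951,  0.00021739]), 'joint_torque': array([ 3.19660357e-04, -6.23631763e+01,  2.41861038e-02, -3.90140212e+01,
       -6.14396716e-02,  3.71601165e-02,  9.53892845e-05]), 'ee_pos': array([ 0.22871031, -0.5813684 ,  0.23296433]), 'eef_rot': array([-0.69464565, -0.13208817,  0.69480743, -0.13138789]), 'ft_force': array([-0.2650114 ,  0.07793346,  1.19514647]), 'torque': array([-0.01423429,  0.01337717, -0.0153273 ]), 'width': 0.08674697402428902}
```

View pics/top0.png

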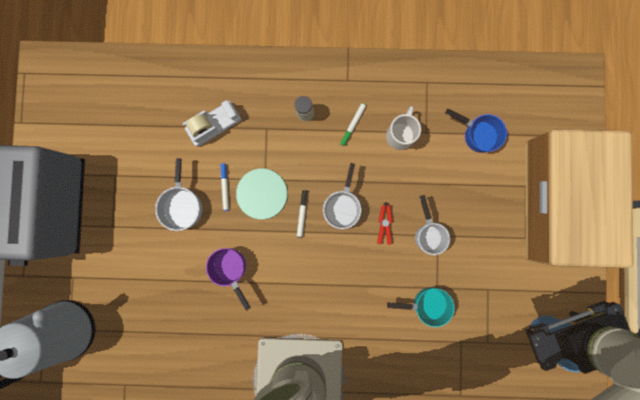

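View pics/scene0.png

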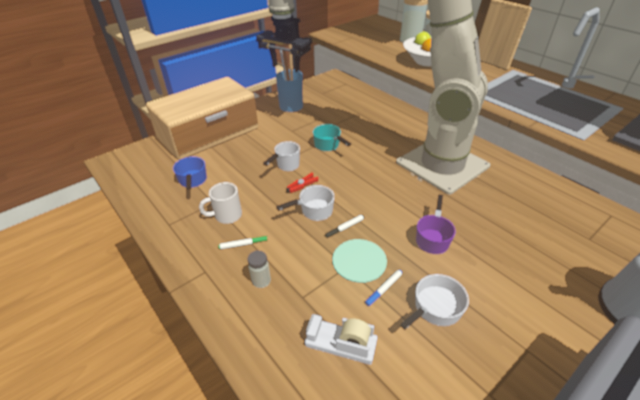

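View pics/wrist0.png

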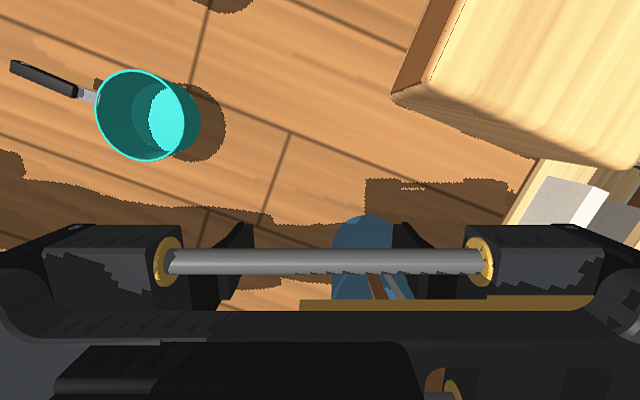

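Top view: the bare aluminium pans are wide (178,208), middle (342,210) and narrow (432,238). Things that could be mistaken for them are the purple (226,267), teal (434,307) and blue (486,133) pans, and the white mug (404,131). The trivet is at (262,194). Next I measure, with close crops.

```bash
cat > m.py <<'E'
from h import *
def pan(d,roi,rimz,hz,rimR):
    u0,v0,u1,v1=roi; im=d['color'][v0:v1,u0:u1]; hsv=cv2.cvtColor(im,cv2.COLOR_RGB2HSV).astype(int)
    m=((hsv[...,1]<50)&(hsv[...,2]>95)).astype(np.uint8)
    m=cv2.morphologyEx(m,cv2.MORPH_OPEN,cv2.getStructuringElement(cv2.MORPH_ELLIPSE,(9,9)))
    cs,_=cv2.findContours(m,cv2.RETR_EXTERNAL,cv2.CHAIN_APPROX_NONE); c=max(cs,key=cv2.contourArea)
    P=np.array([ray(d,p[0][0]+u0,p[0][1]+v0,rimz)[:2] for p in c])
    # circle lsq
    A=np.c_[2*P,np.ones(len(P))]; s=np.linalg.lstsq(A,(P**2).sum(1),rcond=None)[0]; R=np.sqrt(s[2]+s[:2]@s[:2])
    k=((hsv[...,2]<75)).astype(np.uint8)
    cs,_=cv2.findContours(k,cv2.RETR_EXTERNAL,cv2.CHAIN_APPROX_NONE); 
    best=max(cs,key=cv2.contourArea)
    H=np.array([ray(d,p[0][0]+u0,p[0][1]+v0,hz)[:2] for p in best]); l=cv2.fitLine(H.astype(np.float32),cv2.DIST_L2,0,.001,.001).ravel()
    rad=np.linalg.norm(H-s[:2],axis=1)
    hc=H.mean(0)-s[:2]
    return s[:2],R,np.degrees(np.arctan2(hc[1],hc[0])),np.degrees(np.arctan2(l[1],l[0])),rad.min(),rad.max()
if __name__=='__main__':
    d=dict(np.load('pics/top0.png.npz'))
    for n,roi,h,hh in(('wide',(145,150,210,240),.044,.058),('mid',(318,155,372,235),.056,.070),('nar',(405,188,460,262),.068,.082)):
        print(n,[np.round(x,4) for x in pan(d,roi,h,hh,0)])
        u0,v0,u1,v1=roi; cv2.imwrite(f'pics/c_{n}.png',cv2.resize(d['color'][v0:v1,u0:u1,::-1],None,fx=5,fy=5))
    hsv=cv2.cvtColor(d['color'],cv2.COLOR_RGB2HSV)
    m=cv2.inRange(hsv,(60,40,120),(85,255,255)); m[:,:220]=0;m[:,300:]=0;m[240:]=0
    ys,xs=np.nonzero(m); print('triv',len(xs),ray(d,xs.mean(),ys.mean(),.008),xs.min(),xs.max(),ray(d,xs.min(),200,.008)-ray(d,xs.max()+1,200,.008))
    for n,u,v,z in(('jar',304,103,.092),('tapeR',235,107,.05),('tapeL',195,135,.08),('mkB1',224,166,.01),('mkB2',226,210,.01),('mk1',305,192,.01),('mk2',300,236,.01),('clamp1',383,206,.02),('clamp2',380,242,.02),('clamp3',392,242,.02),('mug',404,130,.09),('tealC',434,307,.056)): print(n,np.round(ray(d,u,v,z),3))
E
python3 m.py; cd pics; python3 -c "
import cv2,numpy as np
a=[cv2.resize(cv2.imread(f'c_{n}.png'),(260,400)) for n in('wide','mid','nar')];cv2.imwrite('crops.png',np.hstack(a))"
```

```text
wide [array([0.4663, 0.3435]), np.float64(0.0609), np.float64(-1.3693), np.float32(1.8094), np.float64(0.074), np.float64(0.1341)]
mid [array([ 0.4754, -0.1056]), np.float64(0.051), np.float64(-10.9434), np.float32(-12.1445), np.float64(0.0657), np.float64(0.1249)]
nar [array([ 0.4052, -0.348 ]), np.float64(0.0431), np.float64(16.864), np.float32(16.175), np.float64(0.0556), np.float64(0.1161)]
triv 1949 [0.51570027 0.12077744 0.008     ] 237 286 [-0.00389942  0.14137848  0.        ]
jar [0.753 0.003 0.092]
tapeR [0.75  0.196 0.05 ]
tapeL [0.663 0.293 0.08 ]
mkB1 [0.591 0.231 0.01 ]
mkB2 [0.466 0.22  0.01 ]
mk1 [ 0.523 -0.001  0.01 ]
mk2 [0.399 0.009 0.01 ]
clamp1 [ 0.489 -0.22   0.02 ]
clamp2 [ 0.389 -0.214  0.02 ]
clamp3 [ 0.39  -0.247  0.02 ]
mug [ 0.688 -0.263  0.09 ]
tealC [ 0.223 -0.357  0.056]
```

View pics/crops.png

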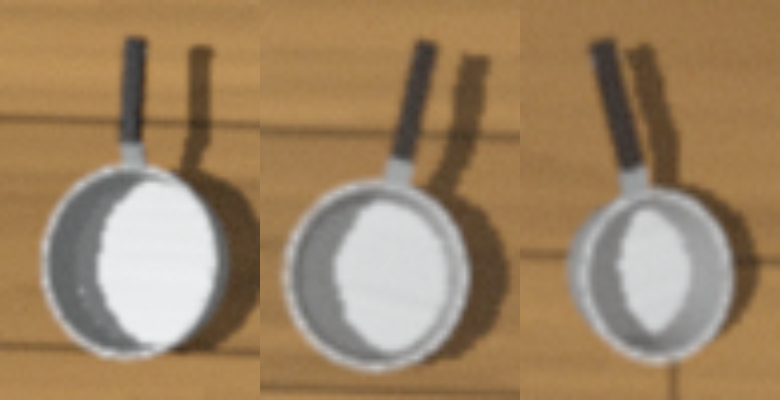

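The crops show three bare-metal pans with black handles, and the fitted rim radii are 61, 51 and 43 mm (true 60, 51, 42). The handle ends match the description too. Now I compute the first reach.

```bash
cat >> h.py <<'E'
from scipy.spatial.transform import Rotation as Ro
def tool():
    s=r.read_state(); R=Ro.from_quat(s['eef_rot']).as_matrix(); p=s['ee_pos']
    print('t',round(s['time'],2),'p',np.round(p,4),'x',np.round(R[:,0],3),'jaw deg',round(float(np.degrees(np.arctan2(R[1,1],R[0,1]))),2),'w',round(float(s['width']),4),'F',np.round(s['ft_force'],1),'q',np.round(s['joint_positions'],2)); return s,R
E
python3 - <<'E'
from h import *
tool()
E
```

```text
t 0.15 p [ 0.2287 -0.5814  0.233 ] x [-0.     0.001 -1.   ] jaw deg -68.53 w 0.0867 F [-0.3  0.1  1.2] q [ 1.17  0.33 -0.06  1.46  0.02  1.35 -0.09]
```

drive_tool(
  moves="0.025 0.045 0 7.85 0;0.025 0.045 0 7.85 0;0.025 0.045 0 7.85 0;0.025 0.045 0 7.85 0;0.025 0.045 0 7.85 0;0.025 0.045 0 7.85 0;0.025 0.045 0 7.85 0;0.025 0.045 0 7.85 0;0.025 0.045 0 7.85 0;0.025 0.045 0 7.85 0;0.008 0.047 0 7.85 0;0.008 0.047 0 7.85 0;0.008 0.047 0 7.85 0;0.008 0.047 0 7.85 0;0.008 0.047 0 7.85 0;0.008 0.047 0 7.85 0;0.008 0.047 0 7.85 0;0.008 0.047 0 7.85 0;0.008 0.047 0 7.85 0;0.008 0.047 -0.02 7.85 0.3",
  newtons=55,
)

```text
time: 2.65
ee_pos: [0.5598, 0.34, 0.2144]
eef_rot: [0.009, 0.706, -0.008, 0.708]
ft_force: [0.6, 0.3, 0.1]
width: 0.0826
```

Run:
```python
from h import *
tool(); d=snap('wrist','w1.png')
print(proj(d,[.560,.341,.058]),proj(d,[.466,.3435,.044]))
```

```text
t 2.65 p [0.5598 0.34   0.2144] x [ 0.002  0.001 -1.   ] jaw deg 88.67 w 0.0826 F [0.6 0.3 0.1] q [ 0.01  0.56 -0.91  1.37  0.44  1.42  0.65]
(np.float64(324.3078059107614), np.float64(185.80043852436933)) (np.float64(324.60783025426707), np.float64(99.31694270916793))
```

View pics/w1.png

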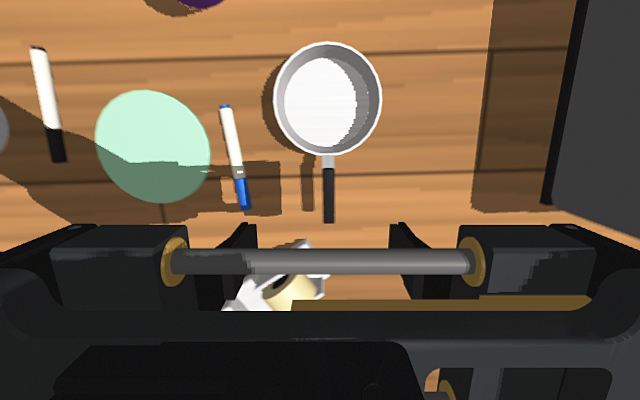

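The wrist view shows the wide pan at (327,98) with its handle from (328,168) to (328,221), plus the trivet at (153,146). Now the numbers.

Run:
```python
from h import *
d=dict(np.load('pics/w1.png.npz')); im=d['color']
g=cv2.cvtColor(im,cv2.COLOR_RGB2HSV)
k=((g[165:224,312:345,2]<75)).astype(np.uint8); n,l,s,c=cv2.connectedComponentsWithStats(k); i=1+np.argmax(s[1:,4]); print(s[i],c[i])
ys,xs=np.nonzero(l==i); ys+=165; xs+=312
P=np.array([ray(d,x,y,.058)[:2] for x,y in zip(xs,ys)]); L=cv2.fitLine(P.astype(np.float32),2,0,.001,.001).ravel(); print('handle',P.mean(0),P.min(0),P.max(0),L)
m=((g[35:160,265:390,1]<60)&(g[35:160,265:390,2]>90)).astype(np.uint8); m=cv2.morphologyEx(m,cv2.MORPH_OPEN,np.ones((9,9)))
c=max(cv2.findContours(m,0,1)[0],key=cv2.contourArea)[:,0]+[265,35]
P=np.array([ray(d,x,y,.044)[:2] for x,y in c]); print('rim',cv2.minEnclosingCircle(P.astype(np.float32)))
m=cv2.inRange(g,(60,30,60),(90,255,255)); m[:, :80]=0;m[:,215:]=0;m[:80]=0;m[210:]=0
c=max(cv2.findContours(m,0,1)[0],key=cv2.contourArea)[:,0]
P=np.array([ray(d,x,y,.008)[:2] for x,y in c]); print('triv',cv2.minEnclosingCircle(P.astype(np.float32)))
t=dict(np.load('pics/top0.png.npz'));g=cv2.cvtColor(t['color'],cv2.COLOR_RGB2HSV);m=cv2.inRange(g,(60,30,60),(90,255,255)); m[:,:230]=0;m[:,295:]=0;m[240:]=0
c=max(cv2.findContours(m,0,1)[0],key=cv2.contourArea)[:,0]
P=np.array([ray(t,x,y,.008)[:2] for x,y in c]); print('triv top',cv2.minEnclosingCircle(P.astype(np.float32)))
```

```text
[ 11   3  11  55 569] [16.29876977 29.49912127]
handle [0.57062006 0.34534268] [0.53960186 0.33939891] [0.60394374 0.35114594] [ 0.999982   -0.00600385  0.57062006  0.3453427 ]
rim ((0.47017455101013184, 0.346203476190567), 0.061827074736356735)
triv ((0.5181821584701538, 0.12375585734844208), 0.07206211984157562)
triv top ((0.515949010848999, 0.12150324881076813), 0.0715220645070076)
```

drive_tool(
  moves="0 0.003 -0.04 0 0.3;0 0 -0.05 0 0.3;0 0 -0.04 0 0.3;0 0 -0.025 0 0.3;0 0 -0.015 0 0.3;0 0 0 0 0.3;0 0 0 0 1;0 0 0 0 1;0 0 0 0 1;0 0 0 0 1",
)

```text
time: 3.95
ee_pos: [0.5589, 0.3414, 0.0439]
eef_rot: [0.01, 0.707, -0.009, 0.707]
ft_force: [-0.7, 0.7, -0.9]
width: 0.0289
```

Run:
```python
from h import *
tool(); snap('top','t1.png'); d=snap('scene','s1.png'); cv2.imwrite('pics/s1c.png',cv2.resize(d['color'][180:380,300:560,::-1],None,fx=3,fy=3))
```

```text
t 3.95 p [0.5589 0.3414 0.0439] x [ 0.  0. -1.] jaw deg 88.47 w 0.0289 F [-0.7  0.7 -0.9] q [-0.03  0.71 -0.83  1.53  0.56  1.15  0.57]
```

View pics/s1c.png

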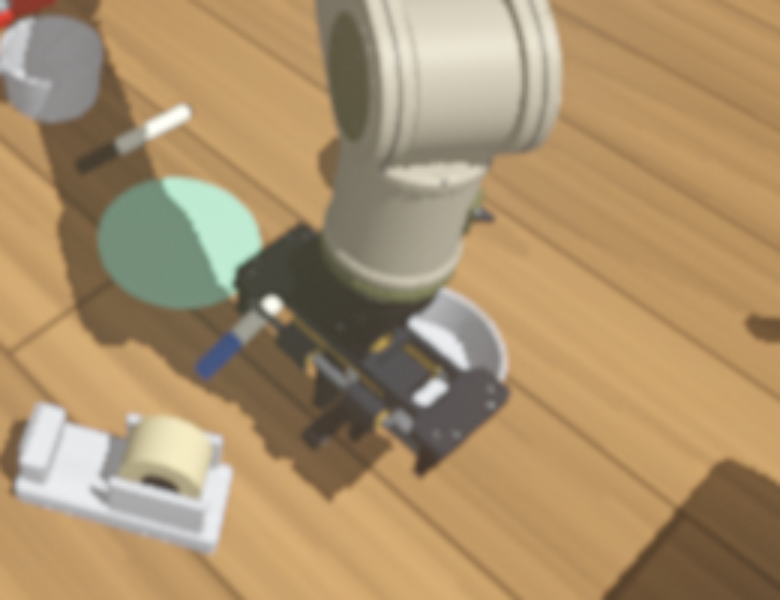

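The fingers are around the handle and still closing, so I continue.

drive_tool(
  moves="0 0 0 0 1;0 0 0 0 1;0 0 0 0 1",
  newtons=58,
)

```text
time: 4.42
ee_pos: [0.5588, 0.3415, 0.0437]
eef_rot: [0.009, 0.707, -0.009, 0.707]
ft_force: [-0.1, 0.5, 1.3]
width: 0.0128
```

drive_tool(
  moves="0 0 0 0 1;0 0 0.01 0 1;0 0 0.02 0 1;0 0 0.03 0 1;0 0 0.03 0 1;0 0 0 0 1;0 0 0 0 1",
)

```text
time: 5.3
ee_pos: [0.5587, 0.3411, 0.1336]
eef_rot: [0.009, 0.707, -0.01, 0.707]
ft_force: [0.5, 0.1, -0.6]
width: 0.0134
```

Run:
```python
from h import *
tool(); snap('wrist','w2.png'); d=snap('scene','s2.png'); cv2.imwrite('pics/s2c.png',cv2.resize(d['color'][180:380,300:560,::-1],None,fx=3,fy=3))
```

```text
t 5.3 p [0.5587 0.3411 0.1336] x [ 0. -0. -1.] jaw deg 88.47 w 0.0134 F [ 0.5  0.1 -0.6] q [-0.    0.62 -0.88  1.46  0.49  1.29  0.61]
```

View pics/s2c.png

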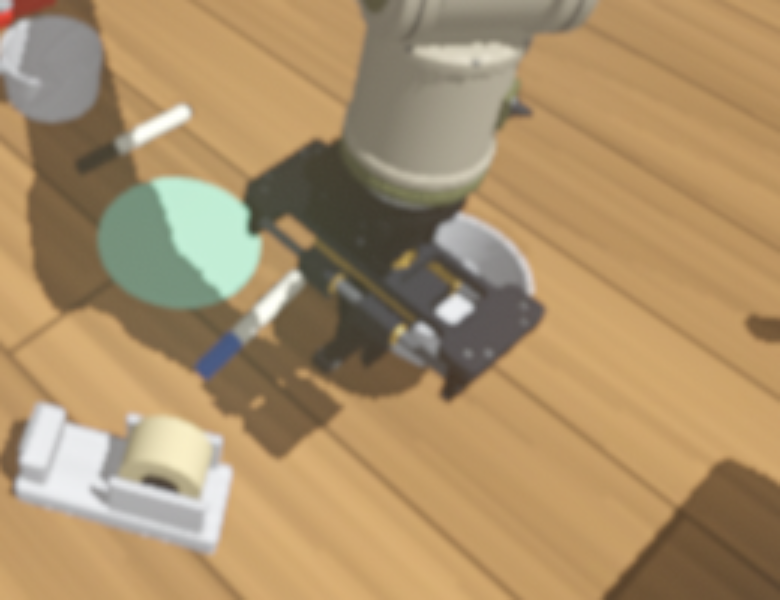

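View pics/w2.png

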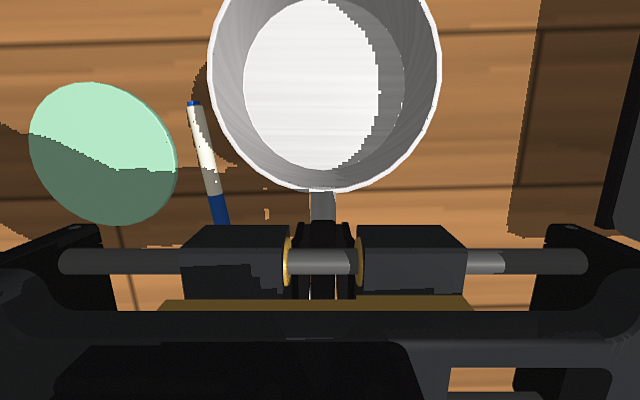

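The pan is held level (wrist view: rim at about (325,90), handle between the pads). Carry it to the trivet.

drive_tool(
  moves="0.005 -0.022 0 0 1;0.011 -0.05 0 0 1;0.013 -0.055 0 0 1;0.011 -0.05 0 0 1;0.0075 -0.0325 0 0 1;0.003 -0.011 0 0 1;0 0 -0.02 0 1;0 0 -0.025 0 1;0 0 -0.015 0 1;0 0 0 0 1;0 0 0 0 1",
)

```text
time: 6.78
ee_pos: [0.6095, 0.1218, 0.0741]
eef_rot: [0.009, 0.707, -0.009, 0.707]
ft_force: [-0.3, -0.5, -0.3]
width: 0.0134
```

Run:
```python
from h import *
tool(); snap('wrist','w3.png'); d=snap('scene','s3.png'); cv2.imwrite('pics/s3c.png',cv2.resize(d['color'][180:380,260:520,::-1],None,fx=3,fy=3))
```

```text
t 6.78 p [0.6095 0.1218 0.0741] x [ 0.001  0.001 -1.   ] jaw deg 88.52 w 0.0134 F [-0.3 -0.5 -0.3] q [ 0.36  0.61 -0.84  1.61  0.49  1.15  0.95]
```

View pics/s3c.png

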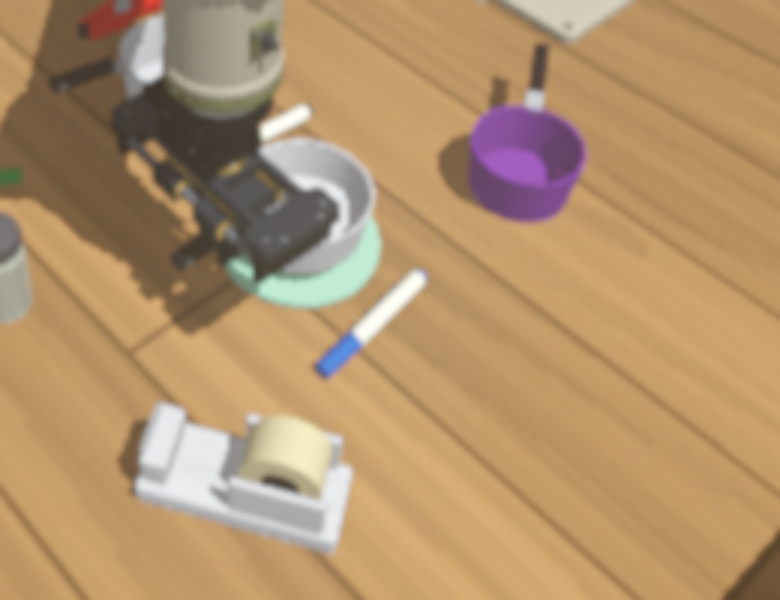

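View pics/w3.png

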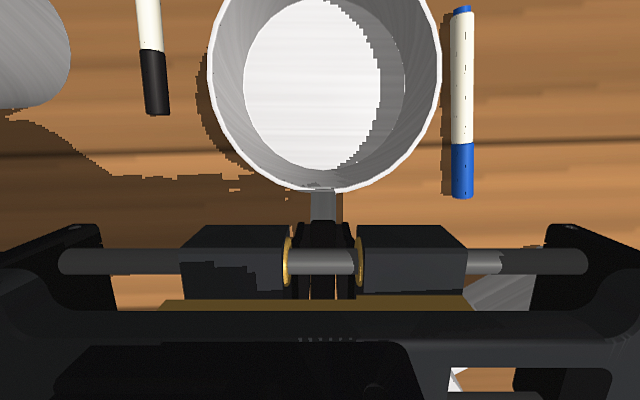

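drive_tool(
  moves="0 0 -0.01 0 1;0 0 -0.006 0 1;0 0 -0.004 0 1;0 0 -0.0015 0 1;0 0 0 0 1;0 0 0 0 1",
)

```text
time: 7.62
ee_pos: [0.6094, 0.1209, 0.0523]
eef_rot: [0.009, 0.707, -0.009, 0.707]
ft_force: [1.1, -0.8, -1.0]
width: 0.0129
```

drive_tool(
  moves="0 0 -0.0007 0 1;0 0 0 0 0.5;0 0 0 0 0.5;0 0 0 0 0.5;0 0 0 0 0.5;0 0 0.02 0 0.5;0 0 0.05 0 0.4;0 0 0.05 0 0.4;0 0 0.03 0 0.4;0 0 0 0 0.4",
)

```text
time: 8.88
ee_pos: [0.6105, 0.1217, 0.2055]
eef_rot: [0.01, 0.705, -0.009, 0.709]
ft_force: [-0.4, 0.2, 0.3]
width: 0.0523
```

Run:
```python
from h import *
tool(); d=snap('wrist','w4.png'); d=snap('scene','s4.png'); cv2.imwrite('pics/s4c.png',cv2.resize(d['color'][180:380,260:520,::-1],None,fx=3,fy=3))
```

```text
t 8.88 p [0.6105 0.1217 0.2055] x [ 0.005  0.001 -1.   ] jaw deg 88.49 w 0.0523 F [-0.4  0.2  0.3] q [ 0.4   0.49 -0.91  1.48  0.39  1.36  1.01]
```

View pics/s4c.png

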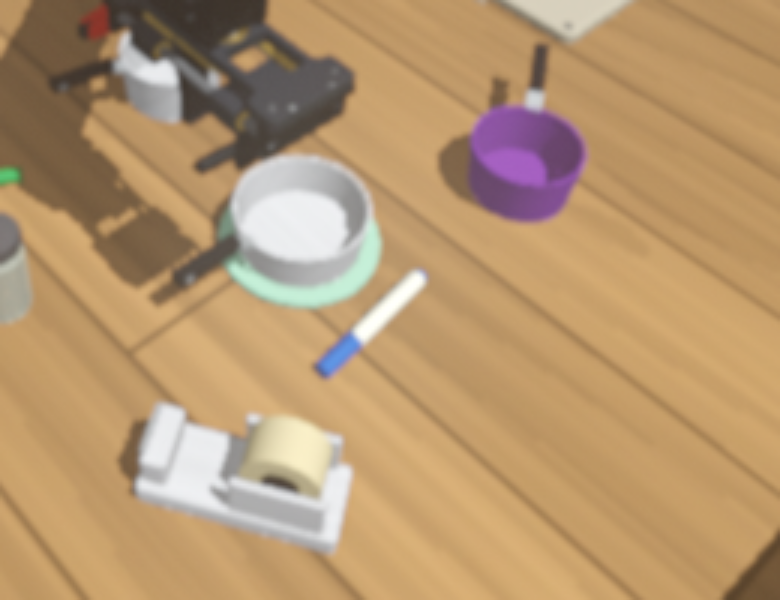

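View pics/w4.png

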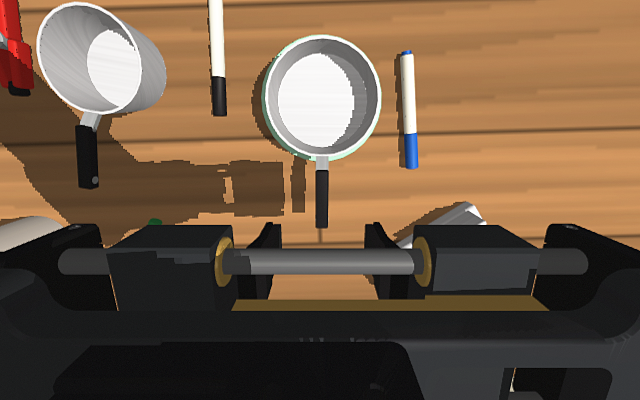

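The wide pan stands centred on the trivet and is released (wrist view: rim at (322,97), mint ring all round it). Next is the middle pan, first to hover.

drive_tool(
  moves="-0.006 -0.03 0 -1 0.4;-0.011 -0.05 0 -2 0.4;-0.012 -0.055 0 -2 0.4;-0.012 -0.055 0 -2 0.4;-0.0105 -0.04 0 -2 0.4;0 -0.015 0 -1 0.4;0 0 0 0 0.4",
)

```text
time: 9.85
ee_pos: [0.5576, -0.1245, 0.2008]
eef_rot: [0.072, 0.704, -0.071, 0.703]
ft_force: [0.2, 0.9, 0.8]
width: 0.0525
```

```bash
cat > mw.py <<'E'
from h import *
def meas(d,hroi,rroi,rimz,hz):
    g=cv2.cvtColor(d['color'],cv2.COLOR_RGB2HSV)
    a,b,c,e=hroi; k=(g[b:e,a:c,2]<75).astype(np.uint8); n,l,s,_=cv2.connectedComponentsWithStats(k); i=1+np.argmax(s[1:,4])
    ys,xs=np.nonzero(l==i); P=np.array([ray(d,x+a,y+b,hz)[:2] for x,y in zip(xs,ys)]); L=cv2.fitLine(P.astype(np.float32),2,0,.001,.001).ravel()
    t=(P-L[2:])@L[:2]; print('handle mid',L[2:]+L[:2]*(t.max()+t.min())/2,'len',np.ptp(t),'deg',np.degrees(np.arctan2(L[1],L[0])),'px',s[i][:4]+[a,b,0,0])
    a,b,c,e=rroi; m=((g[b:e,a:c,1]<60)&(g[b:e,a:c,2]>90)).astype(np.uint8); m=cv2.morphologyEx(m,cv2.MORPH_OPEN,np.ones((9,9)))
    q=max(cv2.findContours(m,0,1)[0],key=cv2.contourArea)[:,0]+[a,b]
    P=np.array([ray(d,x,y,rimz)[:2] for x,y in q]); print('rim',cv2.minEnclosingCircle(P.astype(np.float32)))
E
python3 - <<'E'
from h import *
tool(); d=snap('wrist','w5.png'); print(proj(d,[.5587,-.1225,.07]),proj(d,[.4754,-.1056,.056])); d=snap('top','t5.png')
E
```

```text
t 9.85 p [ 0.5576 -0.1245  0.2008] x [-0.001  0.001 -1.   ] jaw deg 78.41 w 0.0525 F [0.2 0.9 0.8] q [ 0.83  0.35 -0.85  1.62  0.27  1.3   1.31]
(np.float64(325.6646324679101), np.float64(191.87767082624407)) (np.float64(325.53730618453244), np.float64(107.52658620832123))
```

View pics/w5.png

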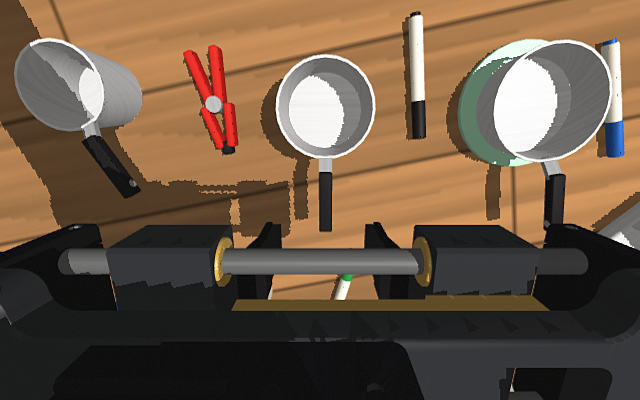

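View pics/t5.png

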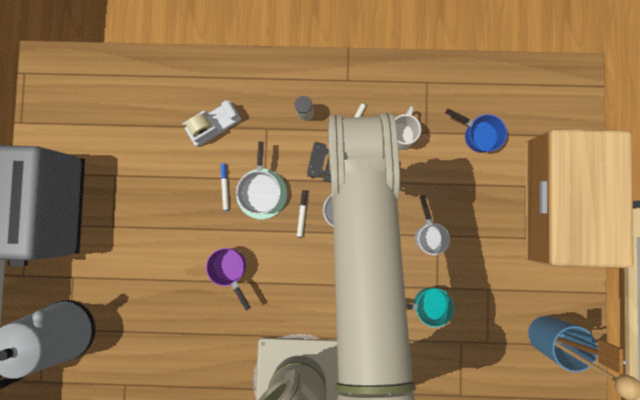

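The wrist view shows the middle pan at (325,107) with its handle below at (325,200), as predicted. In the top view the wide pan is on the trivet at (262,194). Measuring both.

Run:
```python
from mw import *
print('mid, wrist');d=dict(np.load('pics/w5.png.npz')); meas(d,(312,165,340,235),(268,48,384,166),.056,.070)
t=dict(np.load('pics/top0.png.npz')); print('mid, top'); meas(t,(340,160,362,195),(318,180,366,235),.056,.070)
t=dict(np.load('pics/t5.png.npz')); print('wide now'); meas(t,(253,138,270,172),(232,166,292,222),.052,.066)
print('nar'); meas(t,(418,192,436,226),(410,215,455,262),.068,.082)
```

```text
mid, wrist
handle mid [ 0.5697537  -0.12544985] len 0.06505664244860712 deg -11.365288 px [319 172  13  60]
rim ((0.4807010293006897, -0.11071987450122833), 0.05360431969165802)
mid, top
handle mid [ 0.56886938 -0.12368227] len 0.059294554745769404 deg -12.052747 px [346 164   8  22]
rim ((0.4751579463481903, -0.10549330711364746), 0.053080279380083084)
wide now
handle mid [0.62122923 0.11903289] len 0.05998626535681374 deg -0.92441386 px [259 142   4  23]
rim ((0.5126497745513916, 0.11534488201141357), 0.0707814171910286)
nar
handle mid [ 0.48833363 -0.32309616] len 0.06366679135231948 deg 16.101019 px [420 195  10  24]
rim ((0.4049223065376282, -0.34644782543182373), 0.04567873850464821)
```

drive_tool(
  moves="0.001 0.002 -0.04 0 0.4;0 0 -0.05 0 0.4;0 0 -0.03 0 0.4;0 0 -0.018 0 0.4;0 0 -0.007 0 0.4;0 0 0 0 1;0 0 0 0 1;0 0 0 0 1;0 0 0 0 1;0 0 0 0 1;0 0 0 0 1;0 0 0 0 1",
)

```text
time: 11.45
ee_pos: [0.559, -0.1222, 0.0566]
eef_rot: [0.071, 0.703, -0.071, 0.704]
ft_force: [0.4, -0.0, 2.6]
width: 0.0132
```

drive_tool(
  moves="0 0 0.01 0 1;0 0 0.025 0 1;0 0 0.035 0 1;0 0 0.02 0 1;0.001 0.02 0 -4 1;0.001 0.035 0 -8 1;0.001 0.04 0 -10 1;0.001 0.035 0 -10 1;0.001 0.03 0 -8 1;0 0.012 0 -5 1;0 0 -0.02 0 1;0 0 -0.01 0 1;0 0 0 0 1;0 0 0 0 1",
)

```text
time: 13.2
ee_pos: [0.564, 0.0493, 0.1164]
eef_rot: [0.335, 0.623, -0.335, 0.623]
ft_force: [0.9, 0.1, -0.0]
width: 0.0133
```

Run:
```python
from h import *
tool(); d=snap('wrist','w6.png'); d=snap('scene','s6.png'); cv2.imwrite('pics/s6c.png',cv2.resize(d['color'][160:320,240:450,::-1],None,fx=3.5,fy=3.5)); d=snap('top','t6.png')
```

```text
t 13.2 p [0.564  0.0493 0.1164] x [ 0.  0. -1.] jaw deg 33.46 w 0.0133 F [ 0.9  0.1 -0. ] q [ 0.45  0.4  -0.75  1.73  0.3   1.13  0.2 ]
```

View pics/s6c.png

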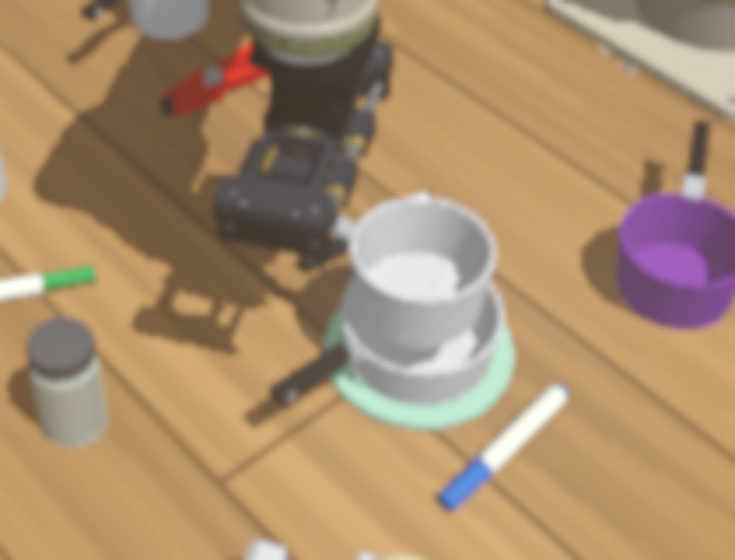

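View pics/w6.png

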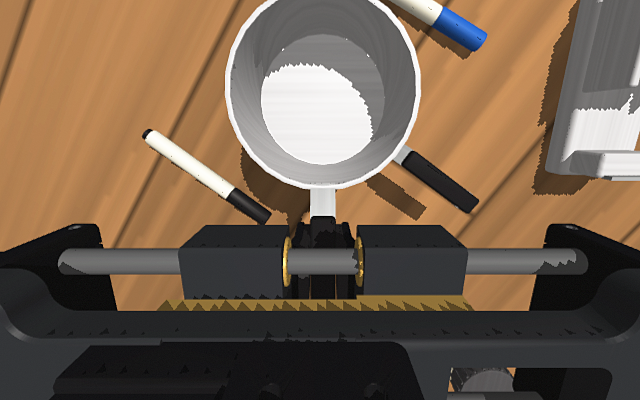

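Run:
```python
from h import *
d=dict(np.load('pics/s6.png.npz')); print(ray(d,240+424/3.5,160+253/3.5,.116), [round(v,1) for v in proj(d,[.5165,.121,.116])])
d=dict(np.load('pics/t6.png.npz')); cv2.imwrite('pics/t6c.png',cv2.resize(d['color'][120:260,190:350,::-1],None,fx=4,fy=4)); print([4*(a-b) for a,b in zip(proj(d,[.5165,.121,.116]),(190,120))],[4*(a-b) for a,b in zip(proj(d,[.5165,.121,.052]),(190,120))])
```

```text
[0.52279228 0.12678533 0.116     ] [np.float64(361.3), np.float64(229.8)]
[np.float64(257.8680019853705), np.float64(280.9293734394071)] [np.float64(275.7239583923522), np.float64(288.14341578899393)]
```

View pics/t6c.png

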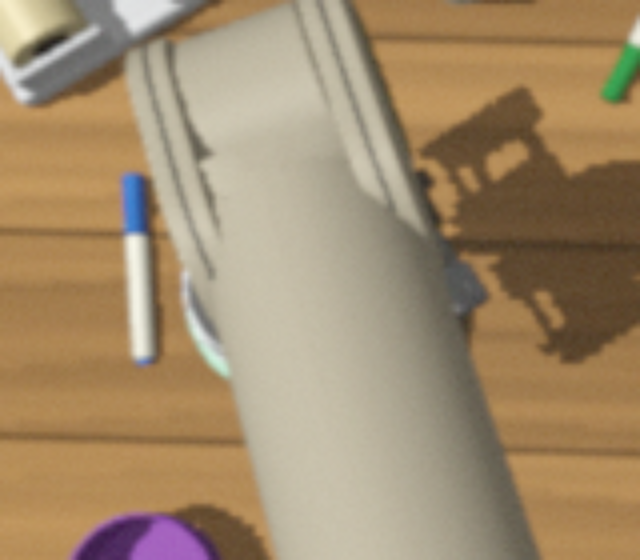

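Run:
```python
from h import *
d=dict(np.load('pics/s4.png.npz')); print([round(v,1) for v in proj(d,[.5165,.121,.052])])
def rimpts(c,R,z): return [proj(d,[c[0]+R*np.cos(a),c[1]+R*np.sin(a),z]) for a in np.linspace(0,6.283,60)]
out=[]
for f,R,z,r2,z2 in(('s4',.06,.052,.06,.052),('s6',.051,.1158,.06,.052)):
    d=dict(np.load(f'pics/{f}.png.npz')); im=cv2.resize(d['color'][180:300,300:420,::-1],None,fx=3.3,fy=3.3)
    for (RR,zz) in((R,z),(r2,z2)):
        p=(np.array(rimpts((.5165,.121),RR,zz))-[300,180]+.5)*3.3; cv2.polylines(im,[p.astype(int)],True,(0,0,255),1)
    out.append(im)
cv2.imwrite('pics/cmp.png',np.hstack(out))
```

```text
[np.float64(360.0), np.float64(246.9)]
```

View pics/cmp.png

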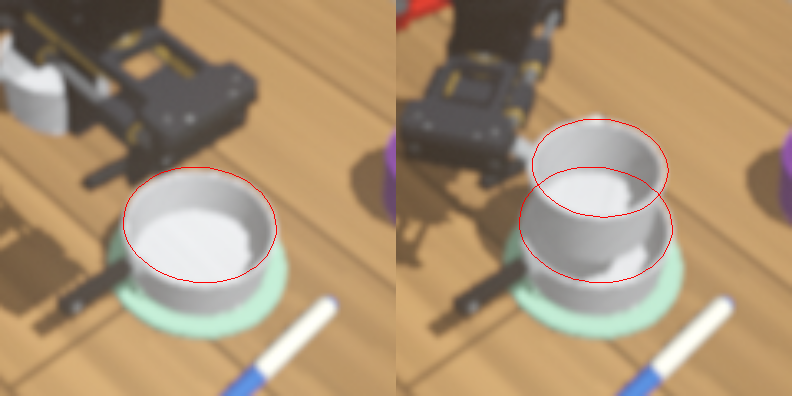

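The projected rims lie on both pans, so they are concentric within about 2 mm. Lowering.

drive_tool(
  moves="0 0 -0.012 0 1;0 0 -0.012 0 1;0 0 -0.01 0 1;0 0 -0.007 0 1;0 0 -0.004 0 1;0 0 0 0 1;0 0 0 0 1",
)

```text
time: 14.22
ee_pos: [0.5641, 0.0499, 0.0717]
eef_rot: [0.335, 0.623, -0.335, 0.623]
ft_force: [0.5, 0.8, -1.4]
width: 0.0135
```

drive_tool(
  moves="0 0 -0.0015 0 1;0 0 -0.001 0 1;0 0 0 0 1;0 0 0 0 1",
)

```text
time: 14.72
ee_pos: [0.5639, 0.0498, 0.069]
eef_rot: [0.335, 0.623, -0.335, 0.623]
ft_force: [1.1, -0.9, -0.6]
width: 0.0132
```

drive_tool(
  moves="0 0 -0.0004 0 1;0 0 0 0 0.5;0 0 0 0 0.5;0 0 0 0 0.5;0 0 0 0 0.5;0 0 0.02 0 0.5;0 0 0.05 0 0.4;0 0 0.05 0 0.4;0 0 0.02 0 0.4;0 0 0 0 0.4",
)

```text
time: 15.98
ee_pos: [0.5645, 0.05, 0.2103]
eef_rot: [0.335, 0.622, -0.334, 0.624]
ft_force: [0.7, 0.4, -0.7]
width: 0.0522
```

Run:
```python
from h import *
tool(); d=snap('wrist','w7.png'); d=snap('scene','s7.png'); cv2.imwrite('pics/s7c.png',cv2.resize(d['color'][180:300,290:430,::-1],None,fx=5,fy=5))
```

```text
t 15.97 p [0.5645 0.05   0.2103] x [ 0.003 -0.    -1.   ] jaw deg 33.47 w 0.0522 F [ 0.7  0.4 -0.7] q [ 0.48  0.31 -0.78  1.62  0.23  1.3   0.25]
```

View pics/s7c.png

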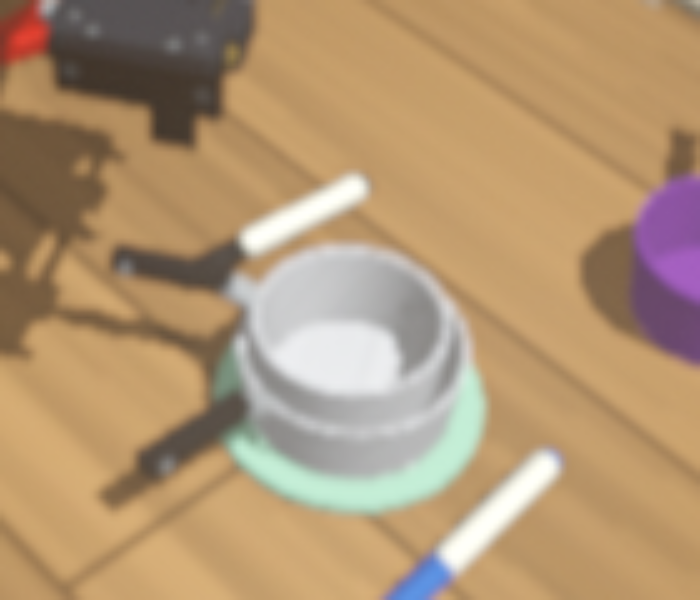

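View pics/w7.png

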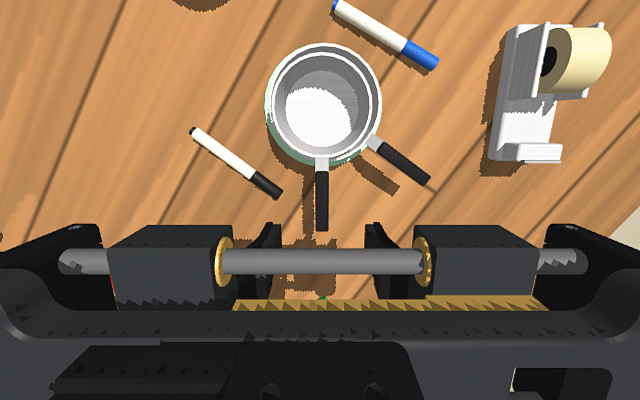

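The middle pan is seated: in the scene crop its rim sits evenly in the wide one, with the handles about 55° apart. Next is the narrow pan, first to hover.

drive_tool(
  moves="-0.004 -0.016 0 -5 0.4;-0.0075 -0.032 0 -9 0.4;-0.0075 -0.034 0 -9.5 0.4;-0.0075 -0.034 0 -9.5 0.4;-0.0075 -0.034 0 -9.5 0.4;-0.0075 -0.034 0 -9.5 0.4;-0.0075 -0.034 0 -9.5 0.4;-0.0075 -0.034 0 -9.5 0.4;-0.0075 -0.034 0 -9.5 0.4;-0.0075 -0.034 0 -9.5 0.4;-0.0075 -0.034 0 -9.5 0.4;-0.0075 -0.022 0 -7 0.4;0 0 0 0 0.4",
)

```text
time: 17.7
ee_pos: [0.4757, -0.3275, 0.2065]
eef_rot: [-0.699, -0.104, 0.7, -0.103]
ft_force: [0.1, 0.8, 0.1]
width: 0.0522
```

Run:
```python
from h import *
tool(); d=snap('wrist','w8.png'); print(proj(d,[.4777,-.3262,.082]),proj(d,[.4048,-.3475,.068])); snap('top','t8.png')
```

```text
t 17.7 p [ 0.4757 -0.3275  0.2065] x [-0.003  0.001 -1.   ] jaw deg -73.21 w 0.0522 F [0.1 0.8 0.1] q [ 0.81  0.27 -0.34  1.61  0.09  1.28 -0.82]
(np.float64(321.2116808887985), np.float64(190.22024700613383)) (np.float64(320.8323932081833), np.float64(251.6350708133981))
```

View pics/w8.png

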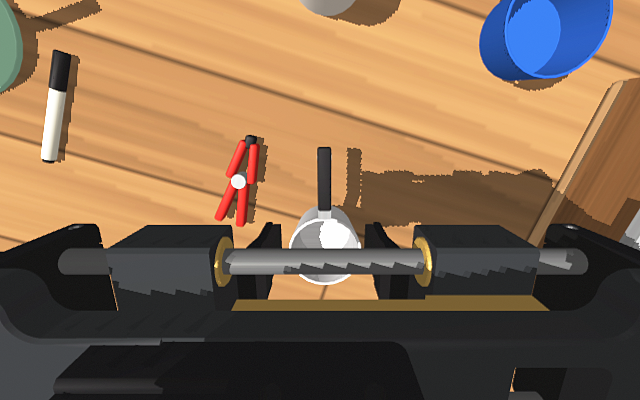

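View pics/t8.png

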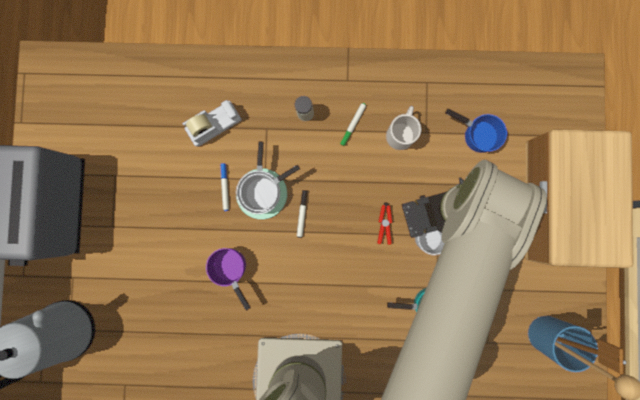

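The wrist view shows the narrow pan's handle at (324,148–212) between the jaws; the clamp at (240,185) is clear. In the top view the nest is at (262,194).

Run:
```python
from mw import *
d=dict(np.load('pics/w8.png.npz')); 
try: meas(d,(312,140,336,214),(285,200,365,290),.068,.082)
except Exception as e: print(e)
t=dict(np.load('pics/t8.png.npz')); print('mid now'); meas(t,(276,160,302,186),(232,166,292,222),.068,.082)
im=cv2.resize(t['color'][160:230,225:305,::-1],None,fx=8,fy=8)
for c,R,z in(((.5165,.121),.06,.052),((.5165,.121),.051,.068)):
    p=(np.array([proj(t,[c[0]+R*np.cos(a),c[1]+R*np.sin(a),z]) for a in np.linspace(0,6.283,60)])-[225,160]+.5)*8; cv2.polylines(im,[p.astype(int)],True,(0,0,255),1)
cv2.imwrite('pics/t8c.png',im)
```

```text
handle mid [ 0.48980506 -0.32552959] len 0.06396311368963833 deg 16.873571 px [318 147  13  63]
rim ((0.42099878191947937, -0.3471859097480774), 0.03967880457639694)
mid now
handle mid [0.56773056 0.0392987 ] len 0.059505140569106496 deg -54.279594 px [278 166  21  15]
rim ((0.5123288631439209, 0.11261596530675888), 0.06933329999446869)
```

View pics/t8c.png

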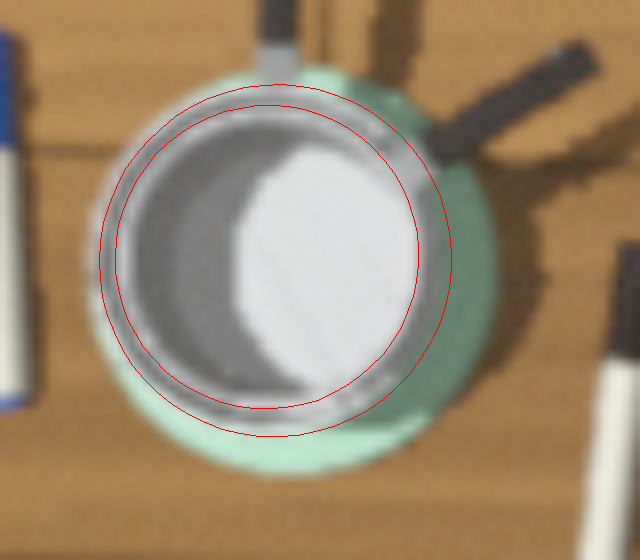

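drive_tool(
  moves="0.003 0 -0.04 0 0.4;0 0 -0.045 0 0.4;0 0 -0.03 0 0.4;0 0 -0.016 0 0.4;0 0 -0.0075 0 0.4;0 0 0 0 1;0 0 0 0 1;0 0 0 0 1;0 0 0 0 1;0 0 0 0 1;0 0 0 0 1;0 0 0 0 1",
)

```text
time: 19.3
ee_pos: [0.4805, -0.3261, 0.0701]
eef_rot: [0.699, 0.104, -0.699, 0.104]
ft_force: [0.4, -0.1, 1.7]
width: 0.0131
```

drive_tool(
  moves="0 0 0.01 0 1;0 0 0.025 0 1;0 0 0.04 0 1;0 0 0.035 0 1;0.003 0.02 0 1.5 1;0.006 0.04 0 3 1;0.007 0.047 0 4 1;0.007 0.047 0 4 1;0.007 0.047 0 4 1;0.007 0.047 0 4 1;0.007 0.047 0 4 1;0.007 0.047 0 4 1;0.007 0.047 0 4 1;0.007 0.047 0 3.5 1;0.006 0.04 0 3 1;0.004 0.025 0 2 1;0.001 0.01 0 0 1;0 0 0 0 1;0 0 0 0 1",
)

```text
time: 21.68
ee_pos: [0.5564, 0.1834, 0.1798]
eef_rot: [-0.619, -0.342, 0.619, -0.342]
ft_force: [-0.0, -0.2, -0.5]
width: 0.0133
```

Run:
```python
from h import *
tool(); d=snap('scene','s9.png'); cv2.imwrite('pics/s9c.png',cv2.resize(d['color'][140:300,290:450,::-1],None,fx=3.6,fy=3.6)); snap('top','t9.png')
```

```text
t 21.68 p [0.5564 0.1834 0.1798] x [-0.    -0.001 -1.   ] jaw deg -32.13 w 0.0133 F [-0.  -0.2 -0.5] q [ 0.19  0.37 -0.72  1.61  0.25  1.26 -1.14]
```

View pics/s9c.png

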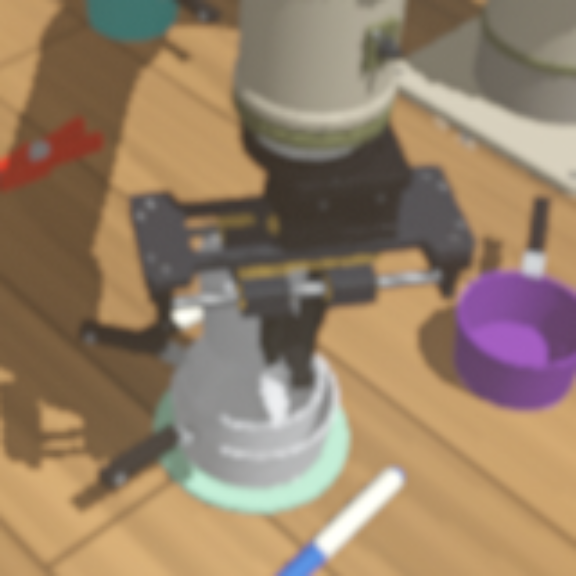

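View pics/t9.png

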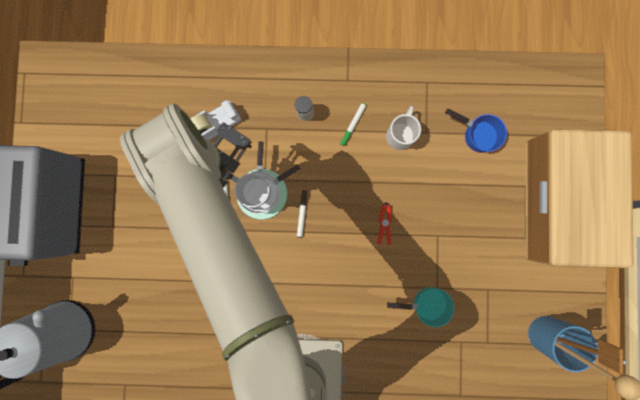

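drive_tool(
  moves="0 0.0015 -0.015 0 1;0 0 -0.013 0 1;0 0 0 0 1;0 0 0 0 1",
)

```text
time: 22.28
ee_pos: [0.5563, 0.1865, 0.152]
eef_rot: [-0.618, -0.343, 0.619, -0.343]
ft_force: [0.1, -0.3, 0.2]
width: 0.0134
```

Run:
```python
from h import *
s,_=tool(); b=s['ee_pos'][2]-.0701; c=s['ee_pos'][:2]-.0775*np.array([np.cos(np.radians(57.9)),np.sin(np.radians(57.9))]); print('bottom',b,'c',c)
out=[]
for n,(u,v),k in(('top',(222,152),8),('scene',(315,165),5)):
    d=snap(n,n+'10.png'); w=400//k; im=cv2.resize(d['color'][v:v+w+20,u:u+w,::-1],None,fx=k,fy=k)
    for cc,R,z,col in((c,.042,b+.068,(0,0,255)),((.5153,.1195),.051,.068,(0,255,0))):
        p=(np.array([proj(d,[cc[0]+R*np.cos(a),cc[1]+R*np.sin(a),z]) for a in np.linspace(0,6.283,60)])-[u,v]+.5)*k; cv2.polylines(im,[p.astype(int)],True,col,1)
    out.append(im[:500,:400])
h=min(o.shape[0] for o in out); cv2.imwrite('pics/cmp10.png',np.hstack([o[:h] for o in out]))
```

```text
t 22.27 p [0.5563 0.1865 0.152 ] x [-0.  0. -1.] jaw deg -32.02 w 0.0134 F [ 0.1 -0.3  0.2] q [ 0.18  0.4  -0.72  1.64  0.27  1.21 -1.16]
bottom 0.0818760223231042 c [0.51514663 0.12082587]
```

View pics/cmp10.png

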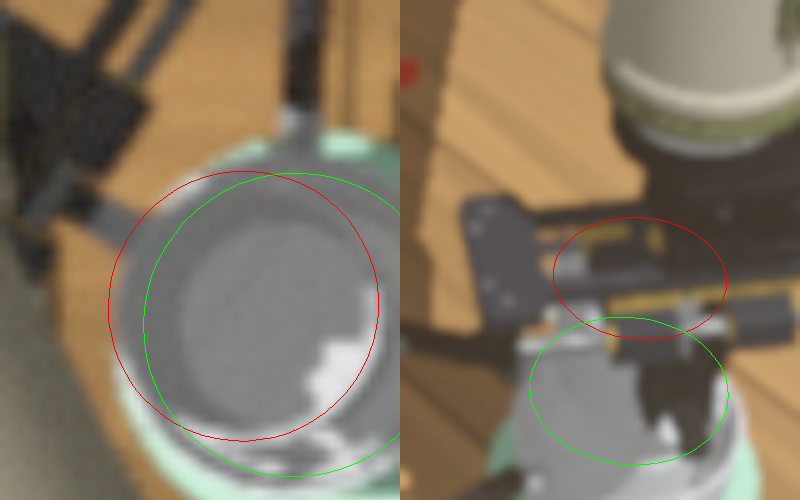

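In the top view the narrow pan's rim lies within about 2 mm of the prediction (red) and above the middle pan. Lowering.

drive_tool(
  moves="0 0 -0.012 0 1;0 0 -0.012 0 1;0 0 -0.012 0 1;0 0 -0.012 0 1;0 0 -0.008 0 1;0 0 -0.004 0 1;0 0 -0.002 0 1;0 0 0 0 1;0 0 0 0 1",
)

```text
time: 23.5
ee_pos: [0.5565, 0.1864, 0.0903]
eef_rot: [0.619, 0.343, -0.618, 0.343]
ft_force: [0.8, -0.6, -1.3]
width: 0.0131
```

drive_tool(
  moves="0 0 -0.002 0 1;0 0 -0.0015 0 1;0 0 -0.0008 0 1;0 0 0 0 1;0 0 0 0 1",
)

```text
time: 24.12
ee_pos: [0.5566, 0.1866, 0.086]
eef_rot: [0.619, 0.343, -0.618, 0.343]
ft_force: [-0.7, 0.7, 4.0]
width: 0.0135
```

Run:
```python
from h import *
tool(); d=snap('scene','s11.png'); cv2.imwrite('pics/s11c.png',cv2.resize(d['color'][180:300,290:430,::-1],None,fx=5,fy=5)); snap('top','t11.png')
```

```text
t 24.12 p [0.5566 0.1866 0.086 ] x [ 0.001  0.    -1.   ] jaw deg -32.02 w 0.0135 F [-0.7  0.7  4. ] q [ 0.15  0.47 -0.69  1.7   0.33  1.09 -1.2 ]
```

View pics/s11c.png

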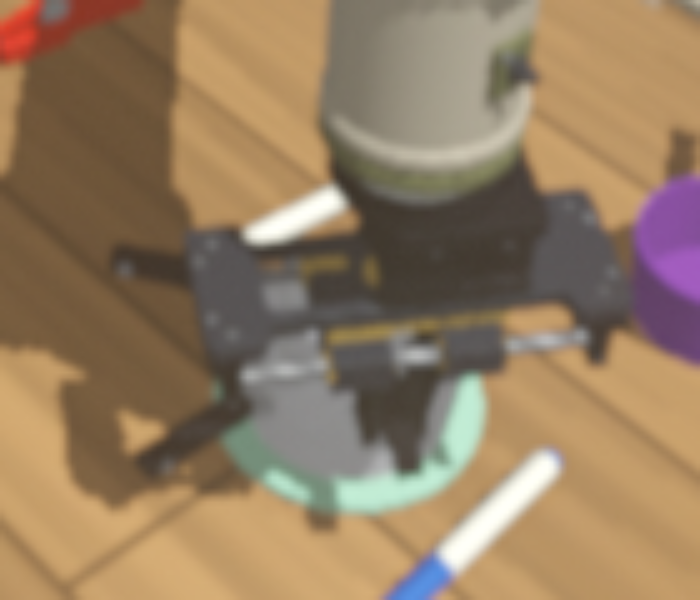

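There is 4 N contact at the expected height (z 0.086), so the pan is seated. Release and retreat.

drive_tool(
  moves="0 0 0 0 0.5;0 0 0 0 0.5;0 0 0 0 0.5;0 0 0 0 0.5;0 0 0.015 0 0.5;0 0 0.03 0 0.5;0 0 0.05 0 0.5;0 0 0.05 0 0.5;0 0 0.03 0 0.5;-0.01 0.04 0 0 0.5;-0.01 0.05 0 0 0.5;-0.01 0.05 0 0 0.5;0 0.03 0 0 0.5;0 0 0 0 0.5",
)

```text
time: 25.98
ee_pos: [0.5248, 0.3592, 0.2615]
eef_rot: [0.618, 0.345, -0.618, 0.343]
ft_force: [-0.9, -0.6, -0.3]
width: 0.043
```

Run:
```python
from h import *
tool(); d=snap('scene','s12.png'); cv2.imwrite('pics/s12c.png',cv2.resize(d['color'][180:300,290:430,::-1],None,fx=5,fy=5)); snap('top','t12.png')
a=cv2.imread('pics/top0.png').astype(int);b=cv2.imread('pics/t12.png').astype(int)
```

```text
t 25.98 p [0.5248 0.3592 0.2615] x [-0.     0.002 -1.   ] jaw deg -31.77 w 0.043 F [-0.9 -0.6 -0.3] q [-0.11  0.45 -0.78  1.36  0.31  1.46 -1.43]
```

View pics/s12c.png

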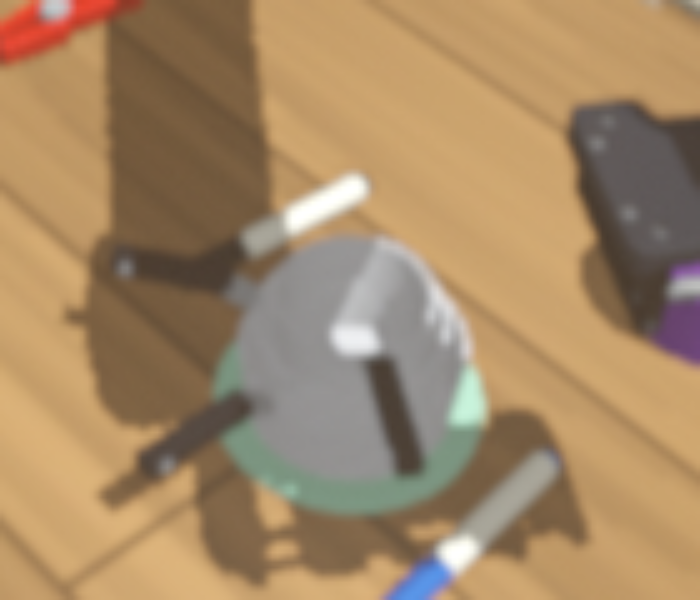

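View pics/t12.png

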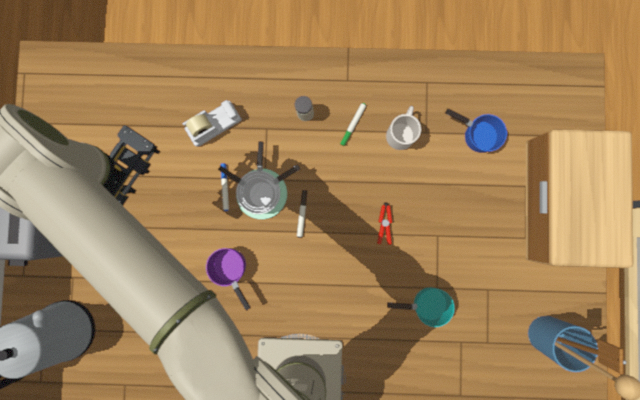

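The arm's shadow covers the nest, so I move the arm off to the right, high, to see it in clear light.

drive_tool(
  moves="0 -0.03 0.02 0 0.5;0 -0.05 0.02 0 0.5;0 -0.055 0 0 0.5;0 -0.055 0 0 0.5;0 -0.055 0 0 0.5;0 -0.055 0 0 0.5;0 -0.055 0 0 0.5;0 -0.055 0 0 0.5;0 -0.055 0 0 0.5;0 -0.055 0 0 0.5;0 -0.055 0 0 0.5;0 -0.055 0 0 0.5;0 -0.04 0 0 0.5;0 -0.02 0 0 0.5;0 0 0 0 0.5",
)

```text
time: 27.95
ee_pos: [0.5256, -0.3346, 0.3007]
eef_rot: [0.619, 0.342, -0.619, 0.342]
ft_force: [-1.0, 0.1, 0.4]
width: 0.0434
```

Run:
```python
from h import *
tool(); out=[]
for n,(u,v),k in(('top',(222,152),5),('scene',(310,180),4)):
    d=snap(n,n+'13.png'); w=80 if n=='top' else 100; im=cv2.resize(d['color'][v:v+w,u:u+w,::-1],(400,400))
    for c,R,z,col in(((.5153,.1195),.06,.052,(255,0,0)),((.5153,.1195),.051,.068,(0,200,0)),((.5153,.1195),.042,.084,(0,0,255))):
        p=(np.array([proj(d,[c[0]+R*np.cos(a),c[1]+R*np.sin(a),z]) for a in np.linspace(0,6.283,60)])-[u,v]+.5)*(400/w); im2=im.copy() if col==(255,0,0) else im2; cv2.polylines(im2,[p.astype(int)],True,col,1)
    out.append(np.hstack([im,im2])[:300] if 0 else im2); out.append(im)
cv2.imwrite('pics/f13.png',cv2.resize(np.vstack([np.hstack(out[:2]),np.hstack(out[2:])]),(600,600)))
```

```text
t 27.95 p [ 0.5256 -0.3346  0.3007] x [-0.  0. -1.] jaw deg -32.16 w 0.0434 F [-1.   0.1  0.4] q [ 0.81  0.33 -0.42  1.34  0.13  1.49 -0.16]
```

View pics/f13.png

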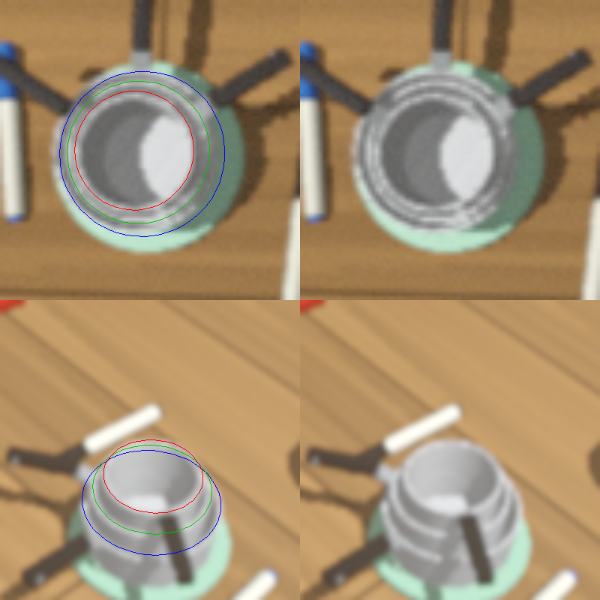

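View pics/top13.png

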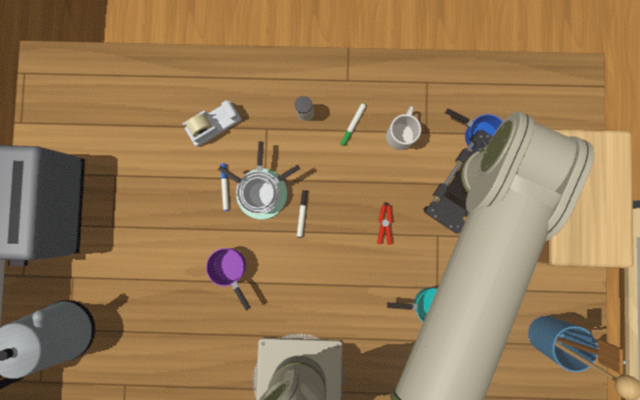

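The final views show three evenly stepped, concentric rims at the seated heights, all on the trivet, with the bystanders at their starting pixels. Handing in.

```bash
python3 -c "
from bench import ticket
print(ticket.close_job())"
```

```text
the job is handed in; nothing more can be done
None
```

The three aluminium pans are nested on the trivet: wide first, then middle, then narrow. I lowered each one and let go of it before taking the next. Handing in reports no verdict, so this rests on my own checks.

- **Seating:** in the final top and scene pictures the rims are concentric within about 2–3 mm and sit at the expected seated heights. The handles point about -1°, -56° and +58°.
- **Setting down:** the fingers read about 4 N when the narrow pan touched down at its expected height. The wide and middle pans gave no contact reading above the sensor's roughly 1 N noise, so I confirmed those two from height and pictures.
- **Bystanders and arm:** by eye, all bystanders are where they started in the top view. The arm was clear of everything when I handed in at about 28 s.
- **Measurements that disagreed:** the top and wrist cameras differed by 2–3 mm on handle and trivet positions, so I used averages. Rim circle fits were up to 10 mm off for the wide pan on the trivet, because they picked up the outer walls or the trivet. For the final positions I relied on the handle lines instead.

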